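Clamp a paint tin in the disperser's pot clamp

TASK

Get the tin with the blue lid ready for mixing: stand it upright on the bed of the blue pot clamp, between the two jaws and let go of it, then wind the crank clockwise until the moving jaw has pushed the tin right up against the fixed jaw and grips it firmly. If the jaws are too close together for the tin, wind them open first. Leave the white jar, the amber bottle and the pink cup standing where they are.

Things in the scene. Friction and masses are not known exactly. Their poses are not given: they have to be found in the camera images.
- clamp: Blue pot clamp (small vise), bolted down. Origin: table level under its middle; x runs along the screw from crank end to fixed jaw, z up. Bed: x -117 to 118, y +-50, top z 20 mm. Fixed jaw: x 91 to 118, y +-45, top z 96 mm; its flat face looks to -x at x = 91. Bearing block at the crank end: x -95 to -70, y +-35, top z 93 mm. The bed between the jaws is flat and clear.
- seat (a point): Point on the bed top (z 20 mm) on the clamp's centre line, at clamp x = 60 mm, 31 mm in front of the fixed jaw's face; the clamped tin's axis ends about here. Fixed on the clamp.
- pad_face (a point): Middle of the front (+x) face of the moving jaw's black rubber pad (80 mm wide, z 28 to 94 mm, yellow strip along its top), at z 80 mm. The jaw opening is the clamp-x distance from here to the fixed jaw's face; 105 mm fully open. The blue moving jaw behind the pad is 90 mm wide, top z 94 mm.
- pad (a joint): How far the sprung rubber pad is pushed back into the moving jaw: 0 (free) to 0.010 m (bottomed); 2.5 N per mm on top of 2.5 N preload. Pushing the tin along the bed pushes it back 2 mm at most; with the tin against the fixed jaw, 4 mm or more is a firm grip.
- crank (a joint): Turn of the crank, rad, 0 to 14.5 (2.3 turns); grows clockwise seen from the crank end (looking along clamp +x) and closes the jaw 25 mm a turn (0: opening 105 mm). At whole turns the handle is straight above the axis, a quarter turn later it points to clamp -y. Stays where it is left, even under load; takes 3 to 8 N at the handle, much more once the pad has bottomed.
- axle (a point): Point on the crank's axis of rotation (parallel to clamp x, 80 mm above the table), at clamp x = -150 mm, so in the plane of the circle that handle describes. Fixed on the clamp.
- handle (a point): On the axis of the crank's red free-spinning handle sleeve: 18 mm across, 72 mm long, parallel to clamp x, 36 mm off the axle; it reaches 37 mm from here towards the clamp, 35 mm outward. The steel crank arm (9 mm thick) is 40 mm from here, clamp side. Pinch here from above, fingers closing along clamp y, and carry it round in a vertical circle, tool kept pointing down.
- tin: Closed metal paint tin, 60 mm in diameter, 110 mm tall, plain metal with white band and flat blue lid, about 0.4 kg, loose. Origin: centre of its underside; z up.
- jar: Bystander: white plastic jar with white lid, 64 mm in diameter, 85 mm tall, loose. Origin: centre of its underside.
- bottle: Bystander: amber bottle with a white cap, 60 mm in diameter, 165 mm tall, loose. Origin: centre of its underside.
- cup: Bystander: pink open cup, 70 mm across at the rim, 85 mm tall, loose. Origin: centre of its underside.

How it is judged:
By the outcome, as a careful person would: the job done as asked, in the order asked, and still so for the second after the job is handed in, with the robot touching nothing.
It also fails if it takes over 72 s, if anything falls off the work surface, if the arm or the gripper's body presses on something with over 40 N, if the wrist force passes 120 N, or if a joint passes its speed limit or range.

ROBOT

A 6-joint arm with a two-finger parallel gripper is mounted at the origin on the work surface. World frame = base frame: x ahead of the robot, y to its left, z up, the work surface at z = 0. Lengths are in m, angles in rad, forces in N, time in s.
With the tool pointing down it reaches from about 0.35 to 0.975 m from the base axis. Payload 4.9 kg.
Tool frame: the origin (TCP) lies on the centre line of the jaws, within the pads' length; the fingertips stand 19 mm ahead of it and the grasp point (between the pads) is the TCP; z points along the fingers, y is the line along which they close (so a half turn about z gives the same grasp; the last joint's range is limited). The gripper opens to 85 mm and grips with 20 to 120 N. Pads are 22 mm wide; open, the fingers measure 114 mm over their backs; the gripper's body (76 mm by 85 mm) begins 54 mm behind the grasp point. The pads swing forward as they close: fully open they stand 13 mm farther back than shut.
Start: joints at [1.127, 0.053, 1.613, -0, 1.476, -0.119], TCP at [0.199, 0.592, 0.25] pointing down, gripper open.
Joint ranges: [-3.01, 3.01], [-1.01, 2.22], [0.06, 2.58], [-1.02, 4.17], [0.09, 2.62], [-3.14, 3.14]. Speed limits (rad/s): [2.57, 2.57, 3.14, 3.14, 3.14, 3.14].

INTERFACE

Orientations are given as a unit quaternion [w, x, y, z].
In Python, from plant import state, grab_frame, ticket, spotter gives the robot as it stands.
- The arm moves only by the tool apply_moves, never from a script. Its argument "series" is a list of rows, each an object of numbers: "jaw": the closure, from 0 (fully open) to 1 (shut); "dx", "dy", "dz": the shift along the tool's x, y, z in mm; "turn": the turn about the tool's z in rad. A call has 1 to 5 rows; each row is the pose to reach, as a shift and turn from the pose commanded when the call began, along the tool's axes at that moment; what a row does not reach only later rows make up. A row lasts 1/12 s, in which the tool goes at most 41.7 mm and 7.16 degrees, less where a joint would pass 70% of its speed; a pose out of reach is approached as far as the arm can. A call with a gripper value outside its range is refused whole. The fingers move at their own pace and stop on an object; the grip force is fixed at half the most. Time passes only in rows, so rows that repeat a pose let the fingers close. It gives the time, the measured TCP pose, the force, the opening and the grip force at its end, in the units of the state.
- state(): the state, without advancing time (a new reading comes with each control period).
- grab_frame(name): name is "scene" or "top"; returns a dict with "pixels" (400x640x3 uint8, red, green, blue), "mtx" (3x3 intrinsics, pixels), "dist_coeffs" ([k1, k2, p1, p2, k3] as OpenCV has them; the pictures are not rectified), "camera_from_world" (4x4, takes a point from world to camera coordinates). Camera axes: x right, y down, z forward; pixel columns grow to the right and rows downward; lengths in m; the calibration is good to about 2 mm. A picture is of the moment at which its call begins. There is no depth.
- ticket.job_done(): hands the job in; it is judged then, once.
Trained networks look in a picture, given as the dict that the camera call returned (one of the last four; its "shot" number tells which), for a name from the list of things; names that differ only in an ending like _2 or _b are one class to them, and where a whole thing is asked for, a point or a joint stands for the part that bears it (a point fixed in the world has none). Each returns a list of dicts, best first, with "conf" (0 to 1); they miss things now and then, are a little off and sometimes report something else, mostly with a low value. They report only what shows in the picture. A call takes as long as a camera call.
- spotter.outline_of(picture, target): "region" (400x640 bool, what is visible of it) and "extent" ([left, top, right, bottom] in pixels, round what is visible of it).
The state is a dict: "time": time; "joint_pos": joint angles; "joint_vel": joint speeds; "joint_efforts": joint torques, N m; "tool_pos": TCP position; "tool_rot": TCP orientation; "contact_force": force on the tool from outside, world axes, zero at the start; "ft_torque": the same for the moment, N m; "gripper_width": opening from 0.0 (shut) to 1.0 (fully open); "grasp_force": force on a finger pad.
Only numpy, scipy, OpenCV 4.12 (cv2) and the standard library are available. Lean on these libraries where they do the work, as an engineer would, in place of code of your own. Each camera call takes 0.05 s, during which the arm holds its last target. There are 200 camera calls.

## Working session

There is one attempt and no reset: what is moved stays moved. The work goes in short steps, Python scripts to look and compute and a tool call to move; the robot and the scene stay as the last step left them, time stands still between calls to the robot, and variables do not carry over. Pictures are saved under pics/ and viewed, at most 10 in all, crops included, and the job is handed in when it is done.

Besides the shell and the picture viewer there is one more tool, called after ">>>" as name([rows], argument=value, ...), one row to a line, values as JSON. apply_moves: Moves the arm, as the interface text tells. Its arguments: {"type":"object","properties":{"series":{"type":"array","items":{"type":"object","properties":{"jaw":{"type":"number"},"dx":{"type":"number"},"dy":{"type":"number"},"dz":{"type":"number"},"turn":{"type":"number"}}}}},"required":["series"]}

```bash
mkdir -p pics; ls; cat > h.py <<'E'
import numpy as np, cv2, sys
from plant import state, grab_frame, ticket, spotter
E
python3 - <<'E'
from h import *
s=state(); print({k:np.round(v,3) for k,v in s.items()})
for n in("scene","top"):
    f=grab_frame(n); cv2.imwrite(f"pics/{n}0.png",f["pixels"][...,::-1]); T=f["camera_from_world"]
    print(n,np.round(f["mtx"],1).tolist(),f["dist_coeffs"],np.round(-T[:3,:3].T@T[:3,3],3),np.round(T[:3,:3],2).tolist())
    for t in("tin","clamp","pad","handle","crank","jar","bottle","cup"):
        print(t,[(round(d["conf"],2),np.round(d["extent"]).tolist(),int(d["region"].sum())) for d in spotter.outline_of(f,t)[:2]])
E
```

```text
pics
{'time': np.float64(0.0), 'joint_pos': array([ 1.127,  0.053,  1.614,  0.   ,  1.476, -0.119]), 'joint_vel': array([-0.001,  0.001,  0.001,  0.002,  0.001,  0.002]), 'joint_efforts': array([-1.0000e-03, -3.9369e+01, -3.7017e+01, -0.0000e+00,  7.0000e-03,
       -0.0000e+00]), 'tool_pos': array([0.199, 0.592, 0.249]), 'tool_rot': array([-0.   ,  0.162,  0.987, -0.001]), 'contact_force': array([0.158, 0.676, 1.175]), 'ft_torque': array([-0.029, -0.033,  0.021]), 'grasp_force': np.float64(0.0), 'gripper_width': np.float64(1.003)}
scene [[401.6, 0.0, 312.5], [0.0, 401.6, 195.2], [0.0, 0.0, 1.0]] [-0.07510696  0.          0.          0.          0.        ] [0.85  0.436 0.907] [[-0.77, 0.63, -0.01], [0.55, 0.66, -0.51], [-0.32, -0.4, -0.86]]
tin [(0.58, [328.0, 240.0, 359.0, 283.0], 956)]
clamp [(0.59, [230.0, 133.0, 347.0, 214.0], 3983)]
pad [(0.88, [286.0, 148.0, 309.0, 184.0], 452)]
handle [(0.72, [228.0, 136.0, 343.0, 212.0], 4202), (0.55, [228.0, 136.0, 253.0, 153.0], 144)]
crank [(0.83, [228.0, 135.0, 265.0, 153.0], 283)]
jar [(0.8, [374.0, 294.0, 404.0, 331.0], 890), (0.69, [2
[... 166 characters left out ...]
427.4, 205.3], [0.0, 0.0, 1.0]] [-0.06888005  0.          0.          0.          0.        ] [0.456 0.046 0.97 ] [[-0.03, -1.0, -0.04], [-0.99, 0.03, -0.1], [0.1, 0.04, -0.99]]
tin [(0.81, [239.0, 171.0, 273.0, 204.0], 860), (0.68, [325.0, 175.0, 465.0, 259.0], 5180)]
clamp [(0.69, [368.0, 203.0, 386.0, 240.0], 319), (0.68, [236.0, 169.0, 274.0, 209.0], 929)]
pad [(0.9, [372.0, 202.0, 388.0, 240.0], 329)]
handle [(0.52, [430.0, 175.0, 466.0, 190.0], 283)]
crank [(0.87, [422.0, 172.0, 463.0, 210.0], 501)]
jar [(0.74, [176.0, 178.0, 213.0, 210.0], 882)]
bottle [(0.59, [247.0, 242.0, 286.0, 267.0], 774)]
cup [(0.8, [177.0, 236.0, 219.0, 270.0], 994), (0.64, [327.0, 176.0, 467.0, 257.0], 4962)]
```

```bash
python3 - <<'E'
import cv2
a=cv2.imread("pics/top0.png");b=cv2.imread("pics/scene0.png")
cv2.imwrite("pics/top_c.png",cv2.resize(a[150:300,160:480],None,fx=2.5,fy=2.5,interpolation=cv2.INTER_CUBIC))
cv2.imwrite("pics/scene_c.png",cv2.resize(b[110:350,210:470],None,fx=2.5,fy=2.5,interpolation=cv2.INTER_CUBIC))
E
```

```text
(no output)
```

View pics/top_c.png

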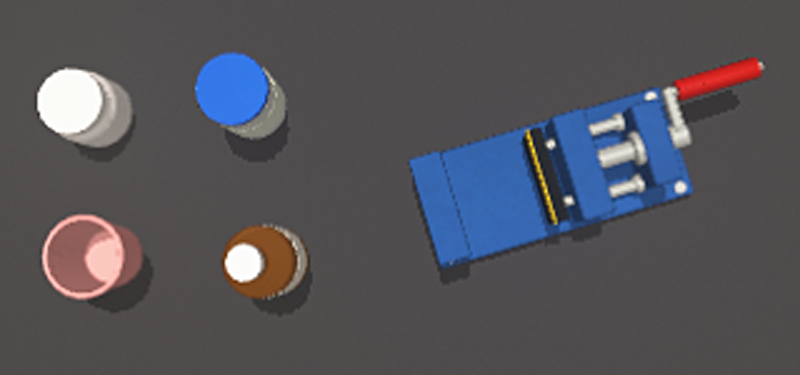

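View pics/scene_c.png

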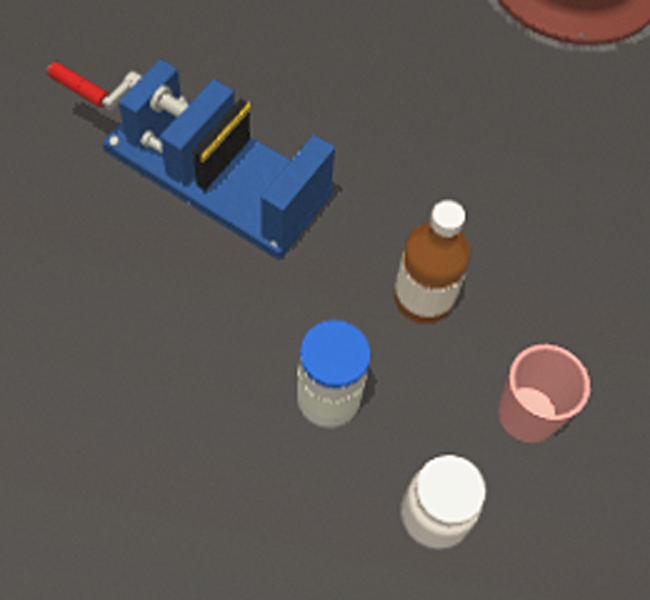

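Top view: tin lid at about (253,185), clamp between (324,175) and (437,257), handle red at (448,181) pointing to clamp -y (a quarter turn). Scene view: tin lid at about (344,251), handle at about (241,145). Next I measure precisely by fitting the clamp silhouette in both views.

```bash
cat >> h.py <<'E'
from scipy.optimize import minimize
def proj(f,P):
    T=f["camera_from_world"]; r,_=cv2.Rodrigues(T[:3,:3])
    return cv2.projectPoints(np.asarray(P,float).reshape(-1,1,3),r,T[:3,3],f["mtx"],np.array(f["dist_coeffs"]))[0][:,0]
def tri(fs,uv):
    n=[cv2.undistortPoints(np.array([[p]],float),f["mtx"],np.array(f["dist_coeffs"]))[0,0] for f,p in zip(fs,uv)]
    X=cv2.triangulatePoints(*[f["camera_from_world"][:3] for f in fs],n[0],n[1])[:,0]; X=X[:3]/X[3]
    return X,[np.round(proj(f,X)[0]-p,1).tolist() for f,p in zip(fs,uv)]
def onplane(f,p,z):
    n=cv2.undistortPoints(np.array([[p]],float),f["mtx"],np.array(f["dist_coeffs"]))[0,0]
    T=f["camera_from_world"]; R=T[:3,:3].T; c=-R@T[:3,3]; d=R@[*n,1]; return c+d*(z-c[2])/d[2]
def hsv(f,lo,hi,kmin=20):
    m=cv2.inRange(cv2.cvtColor(f["pixels"],cv2.COLOR_RGB2HSV),np.array(lo),np.array(hi))
    n,l,s,c=cv2.connectedComponentsWithStats(m)
    return [(s[i],c[i],(l==i).astype(np.uint8)) for i in sorted(range(1,n),key=lambda i:-s[i,4]) if s[i,4]>=kmin]
def clampT(p):
    x,y,z,a=p; c,s=np.cos(a),np.sin(a); return np.array([[c,-s,0,x],[s,c,0,y],[0,0,1,z],[0,0,0,1]])
def w(p,P): P=np.atleast_2d(P)/1000; T=clampT(p); return P@T[:3,:3].T+T[:3,3]
def box(x0,x1,y,z0,z1): return [[a,b,c] for a in(x0,x1) for b in(-y,y) for c in(z0,z1)]
def sil(f,p,S=4):
    m=np.zeros((400*S,640*S),np.uint8)
    for b in(box(-117,118,50,0,20),box(91,118,45,20,96),box(-95,-70,35,20,93),box(p[4]-40,p[4],45,25,94)):
        q=((proj(f,w(p[:4],b))+.5)*S-.5)
        cv2.fillConvexPoly(m,cv2.convexHull(np.round(q).astype(np.int32)),255)
    return cv2.resize(m,(640,400),interpolation=cv2.INTER_AREA)/255.
E
cat > m.py <<'E'
from h import *
fs=[grab_frame("top"),grab_frame("scene")]
B=[hsv(f,(100,110,40),(125,255,255)) for f in fs]; R=[hsv(f,(0,170,90),(6,255,255)) for f in fs]; Y=[hsv(f,(20,120,100),(35,255,255),8) for f in fs]
for i in(0,1):
  for n,L in(("B",B),("R",R),("Y",Y)): print(i,n,[(x[0].tolist(),np.round(x[1],1).tolist()) for x in L[i][:3]])
import pickle; pickle.dump((fs,B,R,Y),open("m.pkl","wb"))
E
python3 m.py
```

```text
0 B [([324, 185, 113, 73, 3984], [376.5, 221.8]), ([238, 171, 30, 29, 671], [252.2, 185.1])]
0 R [([430, 173, 34, 17, 271], [446.9, 180.9])]
0 Y [([370, 202, 13, 37, 71], [376.0, 220.4])]
1 B [([251, 134, 93, 79, 2981], [299.3, 175.4]), ([330, 238, 28, 27, 598], [343.6, 250.9])]
1 R [([229, 135, 24, 18, 160], [240.4, 142.9])]
1 Y [([290, 151, 20, 24, 69], [300.0, 162.2])]
```

```bash
cat > fit.py <<'E'
from h import *; import pickle
fs,B,R,Y=pickle.load(open("m.pkl","rb"))
for n,L,i in(("lid",B,1),("handle",R,0),("yellow",Y,0)):
    X,e=tri(fs,[L[0][i][1],L[1][i][1]]); print(n,np.round(X,4),e)
M=[]
for i,b in enumerate(B):
    m=b[0][2]
    k=np.ones((9,9),np.uint8); m=cv2.morphologyEx(m,cv2.MORPH_CLOSE,k)
    c,_=cv2.findContours(m,cv2.RETR_EXTERNAL,cv2.CHAIN_APPROX_NONE); o=np.zeros_like(m); cv2.drawContours(o,c,-1,1,-1); M.append(o.astype(float))
def cost(p): return sum(np.abs(sil(f,p)-m).sum() for f,m in zip(fs,M))
x0=None
c0=tri(fs,[(376.5,221.8),(299.3,175.4)])[0]
best=None
for a in(1.6,1.8,2.0):
    x0=np.array([c0[0],c0[1],0,a,10.])
    r=minimize(cost,x0,method="Nelder-Mead",options=dict(initial_simplex=np.vstack([x0]+[x0+d for d in np.diag([.02,.02,.008,.15,15])]),maxiter=400,xatol=1e-4,fatol=.1))
    print(r.fun,np.round(r.x,4))
    if best is None or r.fun<best.fun: best=r
p=best.x; np.save("clamp.npy",p)
T=np.linalg.inv(clampT([*p[:2],0,p[3]]))
for n,L in(("handle",R),("yellow",Y)):
    X,_=tri(fs,[L[0][0][1],L[1][0][1]]); print(n,"clamp mm",np.round((T@[*X,1])[:3]*1000,1))
print("seat",w(p[:4],[60,0,20]),"axle",w(p[:4],[-150,0,80]))
for i in(0,1):
    o=fs[i]["pixels"][...,::-1].copy(); d=sil(fs[i],p)>.5
    c,_=cv2.findContours(d.astype(np.uint8),cv2.RETR_EXTERNAL,cv2.CHAIN_APPROX_NONE); cv2.drawContours(o,c,-1,(0,255,255),1)
    q=[slice(150,280),slice(300,480)] if i==0 else [slice(110,240),slice(210,390)]
    cv2.imwrite(f"pics/f{i}.png",cv2.resize(o[q[0],q[1]],None,fx=2.2,fy=2.2,interpolation=cv2.INTER_NEAREST))
cv2.imwrite("pics/f.png",np.hstack([cv2.imread(f"pics/f{i}.png") for i in(0,1)]))
E
python3 fit.py
```

```text
lid [0.5921 0.2122 0.1078] [[-0.4, 0.4], [-0.5, -0.0]]
handle [ 0.5911 -0.1915  0.0842] [[-0.4, 0.4], [-0.4, -0.1]]
yellow [ 0.5129 -0.0396  0.0913] [[-0.4, 0.4], [-0.4, -0.1]]
771.8196078431372 [ 0.5174 -0.0555  0.0041  1.836   3.2458]
796.4039215686273 [ 0.5172 -0.0554  0.0058  1.8337  5.1217]
830.8588235294118 [ 0.5169 -0.0538  0.0082  1.8353 -1.4388]
handle clamp mm [-150.5  -35.4   84.2]
yellow clamp mm [16.6  0.2 91.3]
seat [[0.50171592 0.00239336 0.02409203]] axle [[ 0.55676769 -0.20026226  0.08409203]]
```

View pics/f.png

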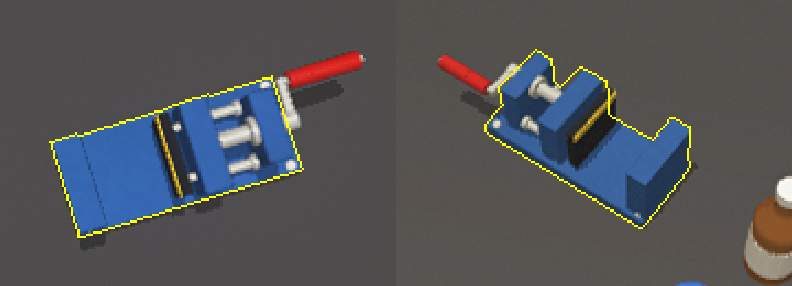

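```bash
python3 - <<'E'
from h import *
s=state(); from scipy.spatial.transform import Rotation as Ro
q=s["tool_rot"]; R=Ro.from_quat([q[1],q[2],q[3],q[0]]).as_matrix(); print(R.round(3), s["tool_pos"].round(4))
print("yaw of tool y",np.degrees(np.arctan2(R[1,1],R[0,1])),"x",np.degrees(np.arctan2(R[1,0],R[0,0])))
for z in(.105,): print((R.T@(np.array([.592,.2125,z])-s["tool_pos"])*1000).round(1))
E
```

```text
[[-0.948  0.319 -0.   ]
 [ 0.319  0.948 -0.   ]
 [-0.    -0.    -1.   ]] [0.1994 0.5923 0.2503]
yaw of tool y 71.39005374693039 x 161.39005375110557
[-493.2 -234.7  145.3]
```

The fit outline lies on the clamp edges in both views (yaw 105°). The handle at (-150,-35,84) and the strip at clamp x≈17 agree with crank ≈1.25 turns and an opening of ≈74 mm, so the 60 mm tin fits. Next: refine and plan the moves.

```bash
cat >> h.py <<'E'
from scipy.spatial.transform import Rotation as Ro
def plan(stops,start=None):
    """stops: (x,y,z,yaw_deg of tool y); prints rows of <=5 per call in tool axes of call start"""
    if start is None:
        s=state(); q=s["tool_rot"]; R=Ro.from_quat([q[1],q[2],q[3],q[0]]).as_matrix()
        P=np.array(s["tool_pos"]); a=np.arctan2(R[1,1],R[0,1])
    else: P=np.array(start[:3]);a=np.radians(start[3])
    for st in stops:
        Q=np.array(st[:3]); b=np.radians(st[3])
        while np.linalg.norm(Q-P)>5e-4 or abs(b-a)>.003:
            d=Q-P; n=min(1,.200/max(np.linalg.norm(d),1e-9)); d=d*n
            t=np.clip(b-a,-.62,.62)
            yv=np.array([np.cos(a),np.sin(a),0]); zv=np.array([0,0,-1]); xv=np.cross(yv,zv)
            loc=np.round(np.array([d@xv,d@yv,d@zv])*1000,1); print("dx,dy,dz",loc.tolist(),"turn",round(-t,3),"rows",int(np.ceil(max(np.linalg.norm(d)/.0417,abs(t)/.125)-1e-6)))
            P=P+d; a+=t
E
python3 - <<'E'
from h import *; import pickle
fs,B,R,Y=pickle.load(open("m.pkl","rb"))
print([onplane(f,b[1][1],.11).round(4) for f,b in zip(fs,B)],[onplane(f,b[0][1],.081).round(4) for f,b in zip(fs,R)],[onplane(f,b[0][1],.094).round(4) for f,b in zip(fs,Y)])
M=[]
for b in B:
    m=cv2.morphologyEx(b[0][2],cv2.MORPH_CLOSE,np.ones((9,9),np.uint8))
    c,_=cv2.findContours(m,cv2.RETR_EXTERNAL,cv2.CHAIN_APPROX_NONE); o=np.zeros_like(m); cv2.drawContours(o,c,-1,1,-1); M.append(o.astype(float))
cost=lambda v: sum(np.abs(sil(f,[v[0],v[1],0,v[2],v[3]])-m).sum() for f,m in zip(fs,M))
x0=np.array([.517,-.055,1.836,3.2])
r=minimize(cost,x0,method="Nelder-Mead",options=dict(initial_simplex=np.vstack([x0]+[x0+d for d in np.diag([.01,.01,.08,15])]),maxiter=400))
p=[r.x[0],r.x[1],0,r.x[2]]; np.save("clamp.npy",p); print(r.fun,r.x)
T=np.linalg.inv(clampT(p))
for n,L,z in(("handle",R,.081),("yellow",Y,.094)): print(n,[np.round((T@[*onplane(f,b[0][1],z),1])[:3]*1000,1) for f,b in zip(fs,L)])
print("seat",w(p,[54,0,20]),"axle",w(p,[-150,0,80]))
plan([(.592,.212,.25,15),(.592,.212,.076,15)])
E
```

```text
[array([0.5925, 0.211 , 0.11  ]), array([0.592 , 0.2136, 0.11  ])] [array([ 0.5924, -0.1931,  0.081 ]), array([ 0.5894, -0.1929,  0.081 ])] [array([ 0.5135, -0.0401,  0.094 ]), array([ 0.5133, -0.0371,  0.094 ])]
730.2941176470589 [ 0.51755987 -0.05675128  1.83366927 -4.65493311]
handle [array([-151.2,  -36.8,   81. ]), array([-150.1,  -34. ,   81. ])]
yellow [array([17.1, -0.4, 94. ]), array([20.1, -1. , 94. ])]
seat [[ 0.50352765 -0.00460632  0.02      ]] axle [[ 0.55653825 -0.20159839  0.08      ]]
dx,dy,dz [-180.5, -86.0, 0.1] turn 0.62 rows 5
dx,dy,dz [-196.9, 34.9, 0.1] turn 0.364 rows 5
dx,dy,dz [-125.8, 75.3, 0.1] turn -0.0 rows 4
dx,dy,dz [0.0, 0.0, 174.0] turn -0.0 rows 5
```

>>> apply_moves([
  {"jaw":0,"dx":-36,"dy":-17,"dz":0,"turn":0.124},
  {"jaw":0,"dx":-72,"dy":-34,"dz":0,"turn":0.248},
  {"jaw":0,"dx":-108,"dy":-51.5,"dz":0,"turn":0.372},
  {"jaw":0,"dx":-144,"dy":-69,"dz":0,"turn":0.496},
  {"jaw":0,"dx":-180.5,"dy":-86,"dz":0,"turn":0.62},
])

```text
time: 1.42
tool_pos: [0.3439, 0.4519, 0.2505]
tool_rot: [0.0, 0.457, 0.889, 0.0]
contact_force: [0.0, 0.5, -0.4]
gripper_width: 1.001
grasp_force: 0.0
```

>>> apply_moves([
  {"jaw":0,"dx":-39.4,"dy":7,"dz":0,"turn":0.075},
  {"jaw":0,"dx":-78.8,"dy":14,"dz":0,"turn":0.15},
  {"jaw":0,"dx":-118,"dy":21,"dz":0,"turn":0.22},
  {"jaw":0,"dx":-157,"dy":28,"dz":0,"turn":0.3},
  {"jaw":0,"dx":-196.9,"dy":34.9,"dz":0,"turn":0.364},
])

```text
time: 1.83
tool_pos: [0.4878, 0.3126, 0.2506]
tool_rot: [0.0, 0.61, 0.792, 0.0]
contact_force: [-0.3, 0.7, -0.6]
gripper_width: 0.996
grasp_force: 0.0
```

>>> apply_moves([
  {"jaw":0,"dx":-31,"dy":19,"dz":0,"turn":0},
  {"jaw":0,"dx":-63,"dy":38,"dz":0,"turn":0},
  {"jaw":0,"dx":-94,"dy":56,"dz":0,"turn":0},
  {"jaw":0,"dx":-125.8,"dy":75.3,"dz":0,"turn":0},
  {"jaw":0,"dx":-125.8,"dy":75.3,"dz":0,"turn":0},
])

```text
time: 2.25
tool_pos: [0.5956, 0.2074, 0.2502]
tool_rot: [0.001, 0.611, 0.792, -0.0]
contact_force: [-0.9, 0.1, 0.1]
gripper_width: 0.998
grasp_force: 0.0
```

>>> apply_moves([
  {"jaw":0,"dx":0,"dy":0,"dz":40,"turn":0},
  {"jaw":0,"dx":0,"dy":0,"dz":60,"turn":0},
  {"jaw":0,"dx":0,"dy":0,"dz":70,"turn":0},
  {"jaw":0,"dx":0,"dy":0,"dz":70,"turn":0},
  {"jaw":0,"dx":0,"dy":0,"dz":70,"turn":0},
])

```text
time: 2.67
tool_pos: [0.5919, 0.2124, 0.1805]
tool_rot: [-0.0, 0.609, 0.794, -0.0]
contact_force: [-0.2, -0.8, 0.9]
gripper_width: 1.002
grasp_force: 0.0
```

```bash
python3 - <<'E'
from h import *
s=state();print(s["tool_pos"].round(4),s["joint_vel"].round(3))
plan([(.592,.2122,.18,15.05),(.592,.2122,.076,15.05)])
E
```

```text
[0.5919 0.2124 0.1805] [ 0.001 -0.022 -0.039  0.002 -0.001 -0.001]
dx,dy,dz [-0.3, 0.1, 0.5] turn -0.0 rows 1
dx,dy,dz [0.0, 0.0, 104.0] turn -0.0 rows 3
```

>>> apply_moves([
  {"jaw":0,"dx":0,"dy":0,"dz":30,"turn":0},
  {"jaw":0,"dx":0,"dy":0,"dz":60,"turn":0},
  {"jaw":0,"dx":0,"dy":0,"dz":85,"turn":0},
  {"jaw":0,"dx":0,"dy":0,"dz":100,"turn":0},
  {"jaw":0,"dx":0,"dy":0,"dz":100,"turn":0},
])

```text
time: 3.08
tool_pos: [0.5904, 0.212, 0.0779]
tool_rot: [-0.001, 0.609, 0.794, -0.002]
contact_force: [-2.0, 0.3, -1.0]
gripper_width: 0.998
grasp_force: 0.0
```

>>> apply_moves([
  {"jaw":0.6,"dx":0,"dy":0,"dz":0,"turn":0},
  {"jaw":0.6,"dx":0,"dy":0,"dz":0,"turn":0},
  {"jaw":0.6,"dx":0,"dy":0,"dz":0,"turn":0},
  {"jaw":0.6,"dx":0,"dy":0,"dz":0,"turn":0},
  {"jaw":0.6,"dx":0,"dy":0,"dz":0,"turn":0},
])

```text
time: 3.5
tool_pos: [0.5935, 0.2125, 0.0836]
tool_rot: [0.001, 0.609, 0.793, 0.001]
contact_force: [-3.8, -0.9, 6.2]
gripper_width: 0.695
grasp_force: 64.1
```

>>> apply_moves([
  {"jaw":0.6,"dx":0,"dy":0,"dz":0,"turn":0},
  {"jaw":0.6,"dx":0,"dy":0,"dz":-25,"turn":0},
  {"jaw":0.6,"dx":0,"dy":0,"dz":-60,"turn":0},
  {"jaw":0.6,"dx":0,"dy":0,"dz":-95,"turn":0},
  {"jaw":0.6,"dx":0,"dy":0,"dz":-125,"turn":0},
])

```text
time: 3.92
tool_pos: [0.5921, 0.2121, 0.2074]
tool_rot: [0.0, 0.609, 0.793, 0.001]
contact_force: [1.0, -0.2, -4.5]
gripper_width: 0.691
grasp_force: 66.3
```

>>> apply_moves([
  {"jaw":0.6,"dx":0,"dy":0,"dz":0,"turn":0},
  {"jaw":0.6,"dx":0,"dy":0,"dz":0,"turn":0},
])

```text
time: 4.08
tool_pos: [0.5934, 0.2124, 0.2081]
tool_rot: [0.002, 0.609, 0.793, 0.002]
contact_force: [-0.1, -0.6, -5.6]
gripper_width: 0.689
grasp_force: 67.0
```

```bash
python3 - <<'E'
from h import *
p=np.load("clamp.npy"); s=state();print({k:np.round(s[k],4) for k in("tool_pos","contact_force","gripper_width","grasp_force")})
t=w(p,[54,0,0])[0]; y=np.degrees(p[3])-90; print(t,y)
plan([(t[0],t[1],s["tool_pos"][2],y)])
E
```

```text
{'tool_pos': array([0.5934, 0.2124, 0.2081]), 'contact_force': array([-0.1475, -0.6282, -5.595 ]), 'gripper_width': np.float64(0.6891), 'grasp_force': np.float64(66.9512)}
[ 0.50352765 -0.00460632  0.        ] 15.061510218316329
dx,dy,dz [-158.7, -121.8, 0.0] turn -0.001 rows 5
dx,dy,dz [-27.6, -21.3, 0.0] turn -0.0 rows 1
```

>>> apply_moves([
  {"jaw":0.6,"dx":-30,"dy":-22,"dz":0,"turn":0},
  {"jaw":0.6,"dx":-62,"dy":-47,"dz":0,"turn":0},
  {"jaw":0.6,"dx":-94,"dy":-71,"dz":0,"turn":0},
  {"jaw":0.6,"dx":-126,"dy":-95,"dz":0,"turn":0},
  {"jaw":0.6,"dx":-152,"dy":-115,"dz":0,"turn":0},
])

```text
time: 4.5
tool_pos: [0.5173, 0.0337, 0.2014]
tool_rot: [-0.002, 0.609, 0.793, -0.002]
contact_force: [1.2, -1.0, -5.0]
gripper_width: 0.689
grasp_force: 67.3
```

>>> apply_moves([
  {"jaw":0.6,"dx":-20,"dy":-16,"dz":0,"turn":0},
  {"jaw":0.6,"dx":-34.4,"dy":-26.8,"dz":0,"turn":0},
  {"jaw":0.6,"dx":-34.4,"dy":-26.8,"dz":0,"turn":0},
  {"jaw":0.6,"dx":-34.4,"dy":-26.8,"dz":0,"turn":0},
  {"jaw":0.6,"dx":-34.4,"dy":-26.8,"dz":0,"turn":0},
])

```text
time: 4.92
tool_pos: [0.5024, -0.0042, 0.2032]
tool_rot: [-0.002, 0.609, 0.793, -0.001]
contact_force: [0.5, 0.3, -5.2]
gripper_width: 0.691
grasp_force: 67.4
```

```bash
cat > look.py <<'E'
from h import *
s=state(); p=np.load("clamp.npy"); T=np.linalg.inv(clampT(p))
print({k:np.round(s[k],4) for k in("time","tool_pos","tool_rot","contact_force","gripper_width","grasp_force")},"tcp clamp",np.round((T@[*s["tool_pos"],1])[:3]*1000,1))
fs=[grab_frame("top"),grab_frame("scene")]; n=sys.argv[1]
a,b=fs[0]["pixels"],fs[1]["pixels"]
cv2.imwrite(f"pics/{n}.png",np.hstack([cv2.resize(a[150:280,300:480],None,fx=2.2,fy=2.2),cv2.resize(b[70:220,200:385],(396,321))])[:, :, ::-1] if 0 else np.hstack([cv2.resize(a[140:290,300:480],(396,330)),cv2.resize(b[70:220,200:380],(396,330))])[:,:,::-1])
for nm,lo,hi in(("red",(0,170,90),(6,255,255)),("yel",(20,120,100),(35,255,255)),("lid",(104,140,150),(112,255,255))):
    c=[hsv(f,lo,hi,8) for f in fs]
    print(nm,[[(x[1].round(1).tolist(),int(x[0][4])) for x in k[:2]] for k in c])
    if all(c):
        X,e=tri(fs,[k[0][1] for k in c]); print("  clamp",np.round((T@[*X,1])[:3]*1000,1),e)
E
python3 look.py place
```

```text
{'time': np.float64(4.9167), 'tool_pos': array([ 0.5024, -0.0042,  0.2032]), 'tool_rot': array([-1.600e-03,  6.087e-01,  7.934e-01, -6.000e-04]), 'contact_force': array([ 0.5433,  0.2968, -5.2025]), 'gripper_width': np.float64(0.6915), 'grasp_force': np.float64(67.355)} tcp clamp [ 54.7   1.  203.2]
red [[([447.2, 180.9], 267)], [([240.4, 142.9], 159)]]
  clamp [-149.8  -35.7   83.6] [[-0.4, 0.5], [-0.5, -0.1]]
yel [[], [([295.3, 167.6], 39)]]
lid [[([435.0, 224.0], 9), ([340.1, 232.9], 9)], [([293.5, 185.6], 500), ([325.8, 182.3], 216)]]
  clamp [-125.5   62.9 -207.1] [[-12.8, 10.9], [-14.0, -4.0]]
```

View pics/place.png

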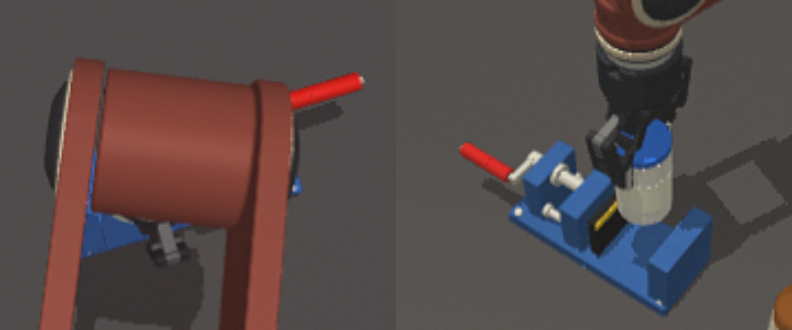

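The tin is held upright and hangs over the gap between pad and fixed jaw (scene view), while the arm hides it in the top view. Descending now.

>>> apply_moves([
  {"jaw":0.6,"dx":0,"dy":0,"dz":20,"turn":0},
  {"jaw":0.6,"dx":0,"dy":0,"dz":42,"turn":0},
  {"jaw":0.6,"dx":0,"dy":0,"dz":64,"turn":0},
  {"jaw":0.6,"dx":0,"dy":0,"dz":80,"turn":0},
  {"jaw":0.6,"dx":0,"dy":0,"dz":90,"turn":0},
])

```text
time: 5.43
tool_pos: [0.502, -0.0036, 0.1125]
tool_rot: [-0.002, 0.608, 0.794, -0.001]
contact_force: [-0.7, 0.6, -4.6]
gripper_width: 0.687
grasp_force: 67.7
```

>>> apply_moves([
  {"jaw":0.6,"dx":0,"dy":0,"dz":2,"turn":0},
  {"jaw":0.6,"dx":0,"dy":0,"dz":4,"turn":0},
  {"jaw":0.6,"dx":0,"dy":0,"dz":6,"turn":0},
  {"jaw":0.6,"dx":0,"dy":0,"dz":8,"turn":0},
  {"jaw":0.6,"dx":0,"dy":0,"dz":8,"turn":0},
])

```text
time: 5.85
tool_pos: [0.5039, -0.0047, 0.1081]
tool_rot: [0.001, 0.609, 0.793, 0.0]
contact_force: [-0.4, 0.1, -5.0]
gripper_width: 0.688
grasp_force: 67.7
```

Still hanging free (-5 N is its weight); creep down.

>>> apply_moves([
  {"jaw":0.6,"dx":0,"dy":0,"dz":1,"turn":0},
  {"jaw":0.6,"dx":0,"dy":0,"dz":2,"turn":0},
  {"jaw":0.6,"dx":0,"dy":0,"dz":3,"turn":0},
  {"jaw":0.6,"dx":0,"dy":0,"dz":3,"turn":0},
])

```text
time: 6.18
tool_pos: [0.5032, -0.0047, 0.1042]
tool_rot: [-0.0, 0.609, 0.793, -0.0]
contact_force: [-0.1, -0.0, -4.6]
gripper_width: 0.689
grasp_force: 67.7
```

>>> apply_moves([
  {"jaw":0.6,"dx":0,"dy":0,"dz":1,"turn":0},
  {"jaw":0.6,"dx":0,"dy":0,"dz":1,"turn":0},
  {"jaw":0.6,"dx":0,"dy":0,"dz":1,"turn":0},
])

```text
time: 6.43
tool_pos: [0.5035, -0.0048, 0.1037]
tool_rot: [0.0, 0.609, 0.793, 0.0]
contact_force: [-1.5, -0.0, -1.3]
gripper_width: 0.69
grasp_force: 67.8
```

>>> apply_moves([
  {"jaw":0.6,"dx":0,"dy":0,"dz":1,"turn":0},
  {"jaw":0.6,"dx":0,"dy":0,"dz":1,"turn":0},
  {"jaw":0.6,"dx":0,"dy":0,"dz":1,"turn":0},
])

```text
time: 6.68
tool_pos: [0.5036, -0.0049, 0.1037]
tool_rot: [0.0, 0.609, 0.793, -0.0]
contact_force: [-4.6, -0.9, 5.6]
gripper_width: 0.692
grasp_force: 68.3
```

Contact with the bed at TCP z≈0.104, as expected; let go.

>>> apply_moves([
  {"jaw":0.5,"dx":0,"dy":0,"dz":0,"turn":0},
  {"jaw":0.2,"dx":0,"dy":0,"dz":0,"turn":0},
  {"jaw":0,"dx":0,"dy":0,"dz":0,"turn":0},
  {"jaw":0,"dx":0,"dy":0,"dz":0,"turn":0},
  {"jaw":0,"dx":0,"dy":0,"dz":0,"turn":0},
])

```text
time: 7.1
tool_pos: [0.5037, -0.0047, 0.1025]
tool_rot: [0.0, 0.609, 0.793, 0.0]
contact_force: [0.1, 0.3, 0.6]
gripper_width: 1.0
grasp_force: 0.0
```

>>> apply_moves([
  {"jaw":0,"dx":0,"dy":0,"dz":0,"turn":0},
  {"jaw":0,"dx":0,"dy":0,"dz":-10,"turn":0},
  {"jaw":0,"dx":0,"dy":0,"dz":-35,"turn":0},
  {"jaw":0,"dx":0,"dy":0,"dz":-65,"turn":0},
  {"jaw":0,"dx":0,"dy":0,"dz":-95,"turn":0},
])

```text
time: 7.52
tool_pos: [0.5028, -0.0046, 0.1984]
tool_rot: [-0.0, 0.609, 0.793, -0.0]
contact_force: [0.7, -0.1, 0.4]
gripper_width: 1.0
grasp_force: 0.0
```

```bash
python3 look.py rel | head -3; python3 - <<'E'
from h import *
p=np.load("clamp.npy"); h=w(p,[-150,-36,0])[0]; s=state()
plan([(h[0],h[1],s["tool_pos"][2],15.06)])
E
```

```text
{'time': np.float64(7.5167), 'tool_pos': array([ 0.5028, -0.0046,  0.1984]), 'tool_rot': array([-5.000e-04,  6.087e-01,  7.934e-01, -3.000e-04]), 'contact_force': array([ 0.7307, -0.0634,  0.4193]), 'gripper_width': np.float64(0.9999), 'grasp_force': np.float64(0.0)} tcp clamp [ 54.2   0.7 198.4]
red [[([446.9, 181.0], 273)], [([240.3, 142.9], 160)]]
  clamp [-149.2  -35.9   84.2] [[-0.3, 0.4], [-0.4, -0.1]]
dx,dy,dz [-197.4, 32.2, 0.0] turn -0.001 rows 5
dx,dy,dz [-5.2, 0.8, 0.0] turn -0.0 rows 1
```

View pics/rel.png

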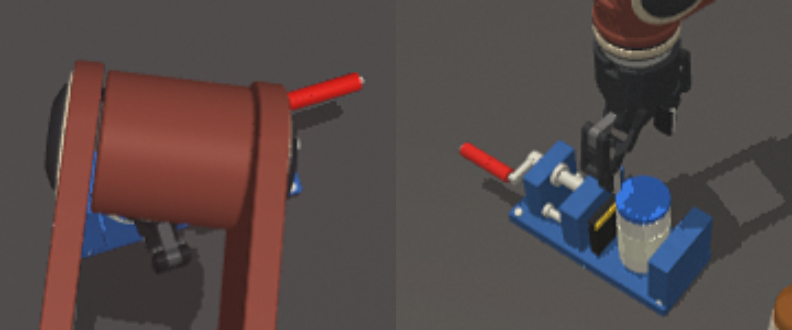

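Tin stands upright between pad and fixed jaw, handle untouched. On to the crank.

>>> apply_moves([
  {"jaw":0,"dx":-40,"dy":6,"dz":0,"turn":0},
  {"jaw":0,"dx":-80,"dy":12,"dz":0,"turn":0},
  {"jaw":0,"dx":-120,"dy":18,"dz":0,"turn":0},
  {"jaw":0,"dx":-160,"dy":25,"dz":0,"turn":0},
  {"jaw":0,"dx":-197,"dy":31,"dz":0,"turn":0},
])

```text
time: 8.03
tool_pos: [0.5848, -0.189, 0.1973]
tool_rot: [0.0, 0.609, 0.793, 0.0]
contact_force: [0.1, 0.1, 0.0]
gripper_width: 0.996
grasp_force: 0.0
```

>>> apply_moves([
  {"jaw":0.3,"dx":-6,"dy":1.5,"dz":0,"turn":0},
  {"jaw":0.3,"dx":-6,"dy":1.5,"dz":0,"turn":0},
  {"jaw":0.3,"dx":-6,"dy":1.5,"dz":0,"turn":0},
  {"jaw":0.3,"dx":-6,"dy":1.5,"dz":0,"turn":0},
  {"jaw":0.3,"dx":-6,"dy":1.5,"dz":0,"turn":0},
])

```text
time: 8.45
tool_pos: [0.5869, -0.1908, 0.1973]
tool_rot: [-0.0, 0.608, 0.794, 0.0]
contact_force: [-0.1, 0.1, -0.5]
gripper_width: 0.701
grasp_force: 0.0
```

```bash
python3 - <<'E'
from h import *
p=np.load("clamp.npy"); h=w(p,[-150,-36,81])[0]; s=state(); print(s["tool_pos"],h,(np.linalg.inv(clampT(p))@[*s["tool_pos"],1])*1000)
plan([(*h,15.06)])
f=grab_frame("top")
for z in(.20,): 
    P=s["tool_pos"]; print(proj(f,[P])) 
E
python3 look.py pre|tail -4
```

```text
[ 0.58688018 -0.19084233  0.19726643] [ 0.59130156 -0.19224358  0.081     ] [-147.49796592  -32.09463376  197.26642943 1000.        ]
dx,dy,dz [-2.5, 3.9, 116.3] turn 0.001 rows 3
[[462.30420372 173.73181459]]
yel [[([376.1, 220.4], 69)], [([294.9, 168.0], 36)]]
  clamp [10.  -3.8 62.9] [[1.3, -1.5], [1.7, 0.2]]
lid [[([350.8, 226.3], 1688), ([400.9, 209.9], 909)], [([311.8, 159.6], 406), ([289.1, 186.1], 373)]]
  clamp [ 67.4  -4.9 146.2] [[2.2, -2.5], [2.7, 0.2]]
```

View pics/pre.png

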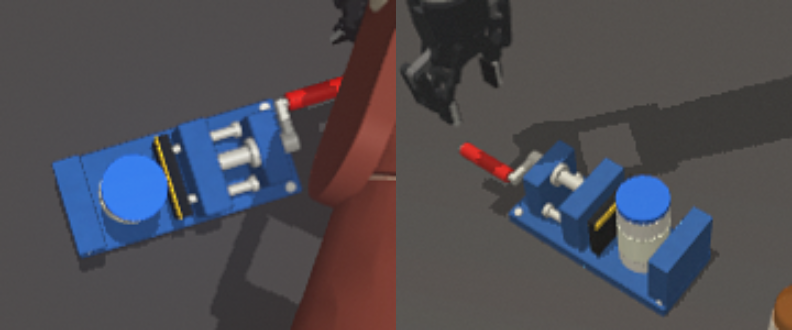

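The top view shows the tin centred between pad and fixed jaw, with a little gap on each side. Descending onto the handle.

>>> apply_moves([
  {"jaw":0.3,"dx":-2.5,"dy":4,"dz":35,"turn":0},
  {"jaw":0.3,"dx":-2.5,"dy":4,"dz":70,"turn":0},
  {"jaw":0.3,"dx":-2.5,"dy":4,"dz":100,"turn":0},
  {"jaw":0.3,"dx":-2.5,"dy":4,"dz":116,"turn":0},
  {"jaw":0.3,"dx":-2.5,"dy":4,"dz":116,"turn":0},
])

```text
time: 9.02
tool_pos: [0.5883, -0.1916, 0.0759]
tool_rot: [-0.005, 0.608, 0.794, -0.001]
contact_force: [-0.0, 1.1, 0.3]
gripper_width: 0.701
grasp_force: 0.0
```

>>> apply_moves([
  {"jaw":0.7,"dx":0,"dy":0,"dz":0,"turn":0},
  {"jaw":0.95,"dx":0,"dy":0,"dz":0,"turn":0},
  {"jaw":0.95,"dx":0,"dy":0,"dz":0,"turn":0},
  {"jaw":0.95,"dx":0,"dy":0,"dz":0,"turn":0},
  {"jaw":0.95,"dx":0,"dy":0,"dz":0,"turn":0},
])

```text
time: 9.43
tool_pos: [0.5911, -0.1948, 0.083]
tool_rot: [-0.0, 0.609, 0.794, -0.002]
contact_force: [-6.4, -1.5, 2.9]
gripper_width: 0.189
grasp_force: 58.3
```

>>> apply_moves([
  {"jaw":0.95,"dx":0,"dy":0,"dz":0,"turn":0},
  {"jaw":0.95,"dx":0,"dy":0,"dz":0,"turn":0},
  {"jaw":0.95,"dx":0,"dy":0,"dz":0,"turn":0},
])

```text
time: 9.68
tool_pos: [0.5911, -0.1948, 0.083]
tool_rot: [-0.0, 0.609, 0.793, -0.001]
contact_force: [-6.0, -1.3, 2.1]
gripper_width: 0.187
grasp_force: 58.3
```

```bash
python3 look.py grip
```

```text
{'time': np.float64(9.6833), 'tool_pos': array([ 0.5911, -0.1948,  0.083 ]), 'tool_rot': array([-1.000e-04,  6.087e-01,  7.934e-01, -1.400e-03]), 'contact_force': array([-6.0018, -1.276 ,  2.1169]), 'gripper_width': np.float64(0.1868), 'grasp_force': np.float64(58.3372)} tcp clamp [-152.4  -35.2   83. ]
red [[([434.6, 184.1], 65)], [([245.3, 145.7], 84)]]
  clamp [-123.4  -38.4   92.9] [[0.8, -1.0], [1.0, 0.2]]
yel [[([376.1, 220.6], 67)], [([294.9, 168.0], 36)]]
  clamp [ 9.9 -3.5 62.4] [[1.4, -1.6], [1.7, 0.2]]
lid [[([350.8, 226.3], 1685), ([398.9, 210.1], 822)], [([311.8, 159.6], 405), ([289.4, 186.3], 366)]]
  clamp [ 67.5  -4.9 146.3] [[2.2, -2.5], [2.7, 0.2]]
```

Handle is gripped (≈16–18 mm opening). Tool axes: x = clamp x, y = clamp -y, z = down, so winding clockwise from 90° gives dy = 36(sinθ-1), dz = -36cosθ.

>>> apply_moves([
  {"jaw":0.95,"dx":0,"dy":-1.8,"dz":7.5,"turn":0},
  {"jaw":0.95,"dx":0,"dy":-4.6,"dz":14.6,"turn":0},
  {"jaw":0.95,"dx":0,"dy":-8.4,"dz":21.2,"turn":0},
  {"jaw":0.95,"dx":0,"dy":-13.4,"dz":26.8,"turn":0},
  {"jaw":0.95,"dx":0,"dy":-19.5,"dz":31.2,"turn":0},
])

```text
time: 10.2
tool_pos: [0.5743, -0.1994, 0.0517]
tool_rot: [0.002, 0.609, 0.793, 0.001]
contact_force: [-0.3, 1.9, 6.9]
gripper_width: 0.187
grasp_force: 58.9
```

```bash
cat > ang.py <<'E'
from h import *
s=state(); p=np.load("clamp.npy"); T=np.linalg.inv(clampT(p)); c=(T@[*s["tool_pos"],1])[:3]*1000
print("clamp tcp",c.round(1),"ang",np.degrees(np.arctan2(-c[1],c[2]-82))%360,"r",np.hypot(c[1],c[2]-82),"F clamp",(T[:3,:3]@s["contact_force"]).round(1),"w",s["gripper_width"])
E
python3 ang.py
```

```text
clamp tcp [-152.5  -17.8   51.7] ang 149.62777004647745 r 35.15443723379743 F clamp [ 1.9 -0.2  6.9] w 0.18699526136622832
```

>>> apply_moves([
  {"jaw":0.95,"dx":0,"dy":-6.9,"dz":3.1,"turn":0},
  {"jaw":0.95,"dx":0,"dy":-14.2,"dz":4.6,"turn":0},
  {"jaw":0.95,"dx":0,"dy":-21.8,"dz":4.6,"turn":0},
  {"jaw":0.95,"dx":0,"dy":-29.1,"dz":3.1,"turn":0},
  {"jaw":0.95,"dx":0,"dy":-36,"dz":0,"turn":0},
])

```text
time: 10.62
tool_pos: [0.5392, -0.2088, 0.0509]
tool_rot: [0.002, 0.609, 0.793, 0.001]
contact_force: [6.5, -0.4, 1.0]
gripper_width: 0.191
grasp_force: 58.5
```

```bash
python3 ang.py; python3 look.py mid | tail -6
```

```text
clamp tcp [-152.5   18.6   50.9] ang 210.92685370122567 r 36.226966000699704 F clamp [-2.1 -6.2  1. ] w 0.19058163762594676
red [[([441.3, 209.4], 71)], [([257.2, 137.9], 36)]]
  clamp [-128.7   13.7   67.3] [[1.4, -1.7], [1.7, 0.3]]
yel [[([376.4, 234.4], 22), ([368.2, 208.1], 18)], [([296.5, 170.7], 29)]]
  clamp [ 6.3 19.4 18.6] [[3.8, -4.6], [4.9, 0.4]]
lid [[([349.3, 226.0], 1566), ([402.6, 210.9], 1150)], [([312.5, 160.2], 401), ([287.6, 185.3], 372)]]
  clamp [ 70.2  -6.  147.7] [[2.1, -2.4], [2.6, 0.2]]
```

View pics/mid.png

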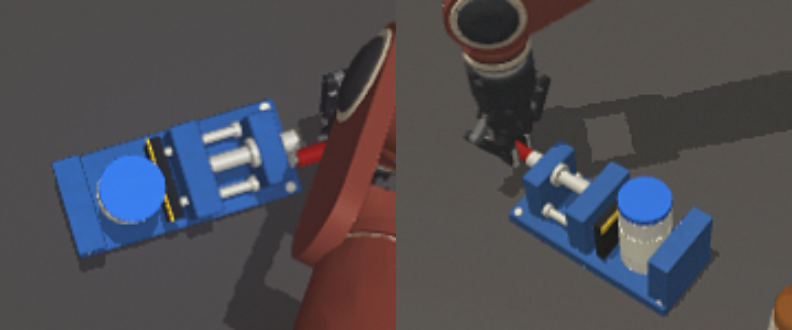

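Crank at about 210°; the jaw has moved forward (strip ends at (376,234) and (368,208) in the full top image) and the tin stands upright. Continue.

>>> apply_moves([
  {"jaw":0.95,"dx":0,"dy":-6.1,"dz":-4.4,"turn":0},
  {"jaw":0.95,"dx":0,"dy":-11.1,"dz":-10,"turn":0},
  {"jaw":0.95,"dx":0,"dy":-14.9,"dz":-16.5,"turn":0},
  {"jaw":0.95,"dx":0,"dy":-17.2,"dz":-23.7,"turn":0},
  {"jaw":0.95,"dx":0,"dy":-18,"dz":-31.2,"turn":0},
])

```text
time: 11.13
tool_pos: [0.5209, -0.2136, 0.0809]
tool_rot: [0.001, 0.609, 0.793, -0.0]
contact_force: [7.1, -4.9, -4.8]
gripper_width: 0.186
grasp_force: 58.6
```

>>> apply_moves([
  {"jaw":0.95,"dx":0,"dy":0.8,"dz":-7.5,"turn":0},
  {"jaw":0.95,"dx":0,"dy":3.1,"dz":-14.6,"turn":0},
  {"jaw":0.95,"dx":0,"dy":6.9,"dz":-21.2,"turn":0},
  {"jaw":0.95,"dx":0,"dy":11.9,"dz":-26.8,"turn":0},
  {"jaw":0.95,"dx":0,"dy":18,"dz":-31.2,"turn":0},
])

```text
time: 11.55
tool_pos: [0.5353, -0.21, 0.1113]
tool_rot: [-0.002, 0.608, 0.794, -0.004]
contact_force: [-7.7, -7.5, 0.9]
gripper_width: 0.19
grasp_force: 59.5
```

```bash
python3 ang.py; python3 look.py mid2 | tail -6
```

```text
clamp tcp [-152.6   22.6  111.3] ang 322.2831186337695 r 36.99826827050173 F clamp [-5.3  9.4  0.9] w 0.18987595576806238
red [[([449.6, 208.7], 107)], [([257.9, 124.6], 85)]]
  clamp [-128.9   20.3  115.5] [[0.3, -0.3], [0.3, 0.1]]
yel [[([373.5, 235.0], 22), ([365.6, 209.2], 16)], [([298.3, 171.9], 30)]]
  clamp [12.8 18.8 19.1] [[3.8, -4.6], [4.9, 0.4]]
lid [[([347.8, 226.6], 1474), ([401.2, 211.6], 1229)], [([314.5, 161.3], 404), ([287.1, 185.0], 365)]]
  clamp [ 74.1  -5.3 145.6] [[1.8, -2.0], [2.2, 0.2]]
```

View pics/mid2.png

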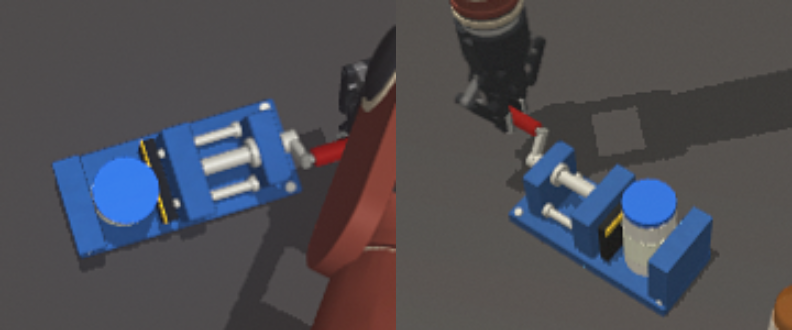

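Crank at about 322°; the tin has been pushed close to the fixed jaw and still stands upright. One more arc.

>>> apply_moves([
  {"jaw":0.95,"dx":0,"dy":6.9,"dz":-3.1,"turn":0},
  {"jaw":0.95,"dx":0,"dy":14.2,"dz":-4.6,"turn":0},
  {"jaw":0.95,"dx":0,"dy":21.8,"dz":-4.6,"turn":0},
  {"jaw":0.95,"dx":0,"dy":29.1,"dz":-3.1,"turn":0},
  {"jaw":0.95,"dx":0,"dy":36,"dz":0,"turn":0},
])

```text
time: 12.07
tool_pos: [0.5729, -0.2, 0.114]
tool_rot: [0.0, 0.609, 0.793, -0.001]
contact_force: [-2.7, -2.1, 7.6]
gripper_width: 0.186
grasp_force: 60.1
```

>>> apply_moves([
  {"jaw":0.95,"dx":0,"dy":0,"dz":0,"turn":0},
  {"jaw":0.95,"dx":0,"dy":0,"dz":0,"turn":0},
])

```text
time: 12.23
tool_pos: [0.5737, -0.1997, 0.1135]
tool_rot: [0.001, 0.609, 0.793, -0.001]
contact_force: [2.2, -3.1, 4.7]
gripper_width: 0.183
grasp_force: 59.8
```

```bash
python3 ang.py; python3 look.py fin | tail -6
```

```text
clamp tcp [-152.6  -17.1  113.5] ang 28.401796609747272 r 35.856627709933555 F clamp [-3.5 -1.3  4.7] w 0.18344489305513395
red [[([442.4, 190.0], 87)], [([248.1, 133.8], 88)]]
  clamp [-126.2  -19.7  120.3] [[0.5, -0.6], [0.6, 0.1]]
yel [[([373.5, 235.1], 22), ([365.5, 209.1], 15)], [([298.3, 172.0], 27)]]
  clamp [12.8 19.  18.6] [[3.8, -4.6], [4.9, 0.4]]
lid [[([347.7, 226.7], 1473), ([396.8, 211.7], 1131)], [([305.4, 160.6], 707), ([286.8, 184.8], 368)]]
  clamp [ 65.5 -11.4 147.8] [[5.2, -6.4], [6.7, 0.4]]
```

Angle ≈28° past the second full turn (≈2.08 turns): opening 53 mm, so ≈7 mm of pad travel. The strip has not moved since 322°, so the tin is against the fixed jaw. Let go and back away.

>>> apply_moves([
  {"jaw":0.6,"dx":0,"dy":0,"dz":0,"turn":0},
  {"jaw":0.3,"dx":0,"dy":0,"dz":0,"turn":0},
  {"jaw":0.3,"dx":0,"dy":0,"dz":0,"turn":0},
  {"jaw":0.3,"dx":0,"dy":0,"dz":0,"turn":0},
  {"jaw":0.3,"dx":0,"dy":0,"dz":0,"turn":0},
])

```text
time: 12.75
tool_pos: [0.5723, -0.1984, 0.1116]
tool_rot: [-0.001, 0.609, 0.793, -0.0]
contact_force: [-0.1, -0.1, -1.2]
gripper_width: 0.701
grasp_force: 0.0
```

>>> apply_moves([
  {"jaw":0.3,"dx":0,"dy":0,"dz":-20,"turn":0},
  {"jaw":0.3,"dx":0,"dy":0,"dz":-55,"turn":0},
  {"jaw":0.3,"dx":0,"dy":0,"dz":-90,"turn":0},
  {"jaw":0.3,"dx":0,"dy":0,"dz":-120,"turn":0},
  {"jaw":0.3,"dx":0,"dy":0,"dz":-130,"turn":0},
])

```text
time: 13.17
tool_pos: [0.5749, -0.1996, 0.2487]
tool_rot: [0.004, 0.609, 0.793, 0.001]
contact_force: [1.2, -1.0, 0.6]
gripper_width: 0.7
grasp_force: 0.0
```

>>> apply_moves([
  {"jaw":0.3,"dx":-35,"dy":0,"dz":0,"turn":0},
  {"jaw":0.3,"dx":-70,"dy":0,"dz":0,"turn":0},
  {"jaw":0.3,"dx":-105,"dy":0,"dz":0,"turn":0},
  {"jaw":0.3,"dx":-140,"dy":0,"dz":0,"turn":0},
  {"jaw":0.3,"dx":-140,"dy":0,"dz":0,"turn":0},
])

```text
time: 13.58
tool_pos: [0.6089, -0.339, 0.2401]
tool_rot: [-0.0, 0.61, 0.792, -0.001]
contact_force: [-0.9, 0.7, -0.0]
gripper_width: 0.703
grasp_force: 0.0
```

```bash
python3 look.py end; python3 - <<'E'
from h import *
fs=[grab_frame("top"),grab_frame("scene")]
for t in("jar","bottle","cup"):
    print(t,[np.round(spotter.outline_of(f,t)[0]["extent"]).tolist() for f in fs])
E
```

```text
{'time': np.float64(13.5833), 'tool_pos': array([ 0.6089, -0.339 ,  0.2401]), 'tool_rot': array([-5.000e-04,  6.104e-01,  7.921e-01, -1.000e-03]), 'contact_force': array([-0.9099,  0.6842, -0.0148]), 'gripper_width': np.float64(0.7032), 'grasp_force': np.float64(0.0)} tcp clamp [-296.3  -14.8  240.1]
red [[([453.5, 186.9], 292)], [([242.8, 131.0], 169)]]
  clamp [-149.4  -18.2  114.3] [[-0.3, 0.3], [-0.3, -0.1]]
yel [[([373.5, 235.1], 22), ([365.5, 209.3], 16)], [([298.3, 172.0], 27)]]
  clamp [12.8 19.  18.6] [[3.8, -4.6], [4.9, 0.4]]
lid [[([347.7, 226.7], 1478), ([401.2, 212.5], 1334)], [([305.4, 160.6], 707), ([286.8, 184.8], 366)]]
  clamp [ 65.6 -11.4 147.9] [[5.2, -6.4], [6.8, 0.4]]
jar [[174.0, 179.0, 210.0, 209.0], [370.0, 293.0, 404.0, 328.0]]
bottle [[248.0, 239.0, 288.0, 267.0], [370.0, 189.0, 397.0, 242.0]]
cup [[175.0, 236.0, 219.0, 269.0], [409.0, 247.0, 446.0, 284.0]]
```

View pics/end.png

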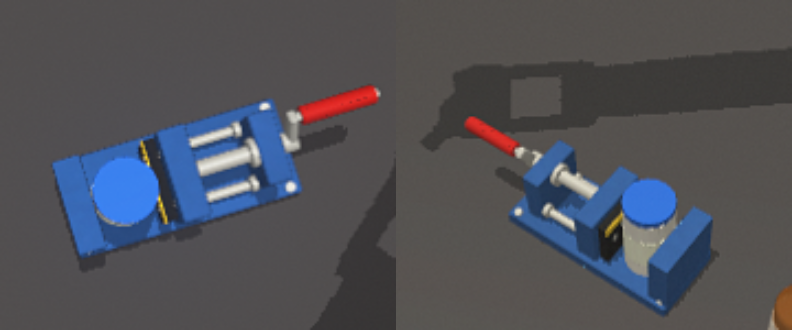

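The tin stands upright against the fixed jaw with the pad compressed. The handle is at ≈30° past two turns, the bystanders are unmoved and the arm is clear.

```bash
python3 -c "
from h import *
print(ticket.job_done())"
```

```text
the job is handed in; nothing more can be done
None
```

The job is handed in: the blue-lidded tin stands upright on the clamp bed against the fixed jaw, gripped with about 7 mm of pad travel (worked out from the crank angle, about 2.08 turns), the jaws did not need opening first, and the jar, bottle and cup are where they were.

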